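Struck measure of cedar balls to the scale

ROBOT

A 6-joint arm with a two-finger parallel gripper is mounted at the origin on the work surface. World frame = base frame: x ahead of the robot, y to its left, z up, the work surface at z = 0. Lengths are in mm, angles in rad, forces in N, time in s.
With the tool pointing down it reaches from about 375 to 925 mm from the base axis. Payload 5.7 kg.
Tool frame: the origin (TCP) lies between the finger pads; the fingertips stand 19 mm ahead of it and the grasp point (between the pads) is the TCP; z points along the fingers, y is the line along which they close (so a half turn about z gives the same grasp; the last joint's range is limited). The gripper opens to 88 mm and grips with 3 to 60 N. Pads are 20 mm wide; open, the fingers measure 115 mm over their backs; the gripper's body (75 mm by 178 mm) begins 61 mm behind the grasp point.
Start: joints at [-1.445, 0.359, 1.51, -0, 1.272, -0.115], TCP at [143.074, -582.661, 241.623] pointing down, gripper open.
Joint ranges: [-2.97, 2.97], [-1.01, 2.36], [0.21, 2.38], [-0.96, 4.11], [0.2, 2.71], [-2.98, 2.98]. Speed limits (rad/s): [2.39, 2.39, 3.14, 3.14, 3.14, 3.14].

INTERFACE

Orientations are given as a unit quaternion [x, y, z, w].
In Python, from plant import env gives the robot as it stands. The module is installed in compiled form; this text tells all that it offers.
- The arm moves only by the tool step_arm, never from a script. Its argument "series" is text: rows parted by semicolons, each of 6 numbers parted by spaces: the shift along the tool's x, y, z in m, then the turn, a rotation vector about the tool's x, y, z in degrees. In form: dx dy dz ax ay az; .... A call has exactly 8 rows; each row shifts and turns the commanded pose from where the row before left it, along the tool's axes as they then stand; what a row does not reach is not made up. A row lasts 1/10 s, in which the tool goes at most 50 mm and 8.59 degrees, less where a joint would pass 70% of its speed; a pose out of reach is approached as far as the arm can. A call with a gripper value outside its range is refused whole. "gripper" is the closure, from -1 (fully open) to 1 (shut), set as the call begins (left out, the last holds). The fingers move at their own pace and stop on an object; "newtons" is the grip in N (left out, the last holds). Time passes only in rows, so rows that do not move let the fingers close, or fill a call up. It gives the time, the measured TCP pose, the force, the opening and the grip force at its end, in the units of the state.
- env.sense(): the state, without advancing time (a new reading comes with each control period).
- env.snapshot(name): name is "side" or "top" or "wrist"; returns a dict with "pixels" (384x512x3 uint8, red, green, blue), "fov_y" (degrees; the focal length in pixels is half the picture's height over the tangent of half this angle, whatever the lens; pixels are square), "cx", "cy" (the principal point, pixels), "world_to_cam" (4x4, takes a point from world to camera coordinates); the wrist camera has in their place "hand_eye" (4x4, takes a point from camera to tool coordinates, whose origin is the TCP and whose axes are the flange's). Camera axes: x right, y down, z forward; pixel columns grow to the right and rows downward; lengths in mm; the calibration is good to about 2 mm. A picture is of the moment at which its call begins: read the wrist's pose just before it. There is no depth.
- env.hand_in(): hands the job in; it is judged then, once.
The state is a dict: "time": time; "q": joint angles; "joint_velocities": joint speeds; "joint_torque": joint torques, N m; "position": TCP position; "orientation": TCP orientation; "wrist_force": force on the tool from outside, world axes, zero at the start; "wrist_torque": the same for the moment, N m; "gripper_width": finger opening in mm; "grip_force": force on a finger pad.
Only numpy, scipy, OpenCV 4.12 (cv2) and the standard library are available. Lean on these libraries where they do the work, as an engineer would, in place of code of your own. Each camera call takes 0.05 s, during which the arm holds its last target. There are 200 camera calls.

TASK

Take the aluminium measure by its upright black grip, stand it in the empty end of the yellow bin and push it mouth first along the bin's floor, under the steel strike bar and into the cedar balls, until it is heaped. Raise it until its rim is just below the strike bar and draw it straight back under the bar, so that the bar wipes the excess balls back into the bin and one level row of three is left in it. Then stand the level measure upright on the scale's platform and let go; leave every other ball in the bin, do not touch the balls with the fingers, and do not disturb the tin, bottle or jar.

Things in the scene. Friction and masses are not known exactly. Their poses are not given: they have to be found in the camera images.
- bin: Yellow plastic shelf bin, fixed, open on top; inside 260 long (its x) x 115 wide (its y), walls and floor 3 thick, side walls 95 high plus a flared rim to 101. Origin: centre of its underside. Its -x end, roughly towards the robot, is the stock end where the nine balls lie (at the start all ball centres are at bin x below -26); the other end is empty. A steel strike bar crosses it from wall to wall at bin x = -60.
- bar_edge (a point): Middle of the strike bar's bottom edge. The bar is a straight steel strip along the bin's y, 4 thick (x), from 73 to 93 above the bin's underside: 70 clear above the inner floor, so that a heaped measure standing on the floor passes under it.
- scoop: Loose aluminium measure, about 0.25 kg, standing upright. Origin: centre of its trough, on the underside; z up; its mouth faces its -x. The trough takes one row of three balls: inside 36 (x) x 100 (y), floor 3 thick; the back wall and the rear of the side walls (x above -4) reach the rim at 35 above the underside (a row of balls reaches 33), the sides' front 24, the front wall 10. Outer width 105, back at x = +21.
- scoop_lip (a point): Middle of the measure's front lip, at its x = -43.7, at the foot of a full-width ramp that rises to the 10 high front wall; balls pushed against the bin's end wall ride up it. Pushed on to 10 mm short of that wall the measure is heaped (at 7 its strap meets the strike bar); it takes up to about 15 N. Usually three drop into the row, at the latest when struck off; if a place stays empty, tip it sideways to shift them, push in and strike again.
- scoop_grip (a point): Centre of the black rubber grip: an upright block 16 thick (measure's x) x 28 wide (y) x 56 high, at x = +23.5, 128 above the underside, on a flat strap 5 thick (x +21 to +26), 24 wide. Pinch it firmly across the 16 mm (front and back) so that it cannot swing. With the measure on the bin's floor the whole grip stands above the bin's walls.
- place_left (a point): Where the centre of a ball lies in the row when the measure is full: +30 in the measure's y, 18 above its underside.
- place_mid (a point): The same, middle of the row.
- place_right (a point): The same, -30 in the measure's y.
- ball0_center (a point): Centre of a smooth cedar ball, 30 diameter, 12 g. Nine alike lie loose on the floor of the bin's stock end.
- ball1_center (a point): Centre of a smooth cedar ball, 30 diameter, 12 g.
- ball2_center (a point): Centre of a smooth cedar ball, 30 diameter, 12 g.
- ball3_center (a point): Centre of a smooth cedar ball, 30 diameter, 12 g.
- ball4_center (a point): Centre of a smooth cedar ball, 30 diameter, 12 g.
- ball5_center (a point): Centre of a smooth cedar ball, 30 diameter, 12 g.
- ball6_center (a point): Centre of a smooth cedar ball, 30 diameter, 12 g.
- ball7_center (a point): Centre of a smooth cedar ball, 30 diameter, 12 g.
- ball8_center (a point): Centre of a smooth cedar ball, 30 diameter, 12 g.
- scale: White bench scale, fixed, 200 x 200 with a small grey display pod on its -x side, 30 high. Origin: centre of its underside. It stands on the left or on the right of the bin, the measure on the other side.
- scale_top (a point): Centre of the scale's flat steel platform, 180 x 180, 50 above the bench.
- tin: Bystander: black round candle tin with a brass lid, 75 diameter, 55 high. Origin: centre of its underside.
- bottle: Bystander: amber bottle with black cap, 56 diameter, 130 high. Origin: centre of its underside.
- jar: Bystander: white jar with metal cap, 66 diameter, 60 high, between robot and bin to one side. Origin: centre of its underside.
There are look-alikes about, which are no part of the job. Leave any green or turquoise look-alike of the part that bears ball4_center alone.

How it is judged (in metres and radians):
On the way, in this order (a step that is already met when the one before it is completed fails the run):
1. the measure is heaped: at least one ball lies over its trough and above its rim, on top of the others (((x of ball0_center in the frame of scoop between -0.024 and 0.03 m and y of ball0_center in the frame of scoop between -0.055 and 0.055 m and z of ball0_center in the frame of scoop between 0.028 and 0.09 m) or (x of ball1_center in the frame of scoop between -0.024 and 0.03 m and y of ball1_center in the frame of scoop between -0.055 and 0.055 m and z of ball1_center in the frame of scoop between 0.028 and 0.09 m) or (x of ball2_center in the frame of scoop between -0.024 and 0.03 m and y of ball2_center in the frame of scoop between -0.055 and 0.055 m and z of ball2_center in the frame of scoop between 0.028 and 0.09 m) or (x of ball3_center in the frame of scoop between -0.024 and 0.03 m and y of ball3_center in the frame of scoop between -0.055 and 0.055 m and z of ball3_center in the frame of scoop between 0.028 and 0.09 m) or (x of ball4_center in the frame of scoop between -0.024 and 0.03 m and y of ball4_center in the frame of scoop between -0.055 and 0.055 m and z of ball4_center in the frame of scoop between 0.028 and 0.09 m) or (x of ball5_center in the frame of scoop between -0.024 and 0.03 m and y of ball5_center in the frame of scoop between -0.055 and 0.055 m and z of ball5_center in the frame of scoop between 0.028 and 0.09 m) or (x of ball6_center in the frame of scoop between -0.024 and 0.03 m and y of ball6_center in the frame of scoop between -0.055 and 0.055 m and z of ball6_center in the frame of scoop between 0.028 and 0.09 m) or (x of ball7_center in the frame of scoop between -0.024 and 0.03 m and y of ball7_center in the frame of scoop between -0.055 and 0.055 m and z of ball7_center in the frame of scoop between 0.028 and 0.09 m) or (x of ball8_center in the frame of scoop between -0.024 and 0.03 m and y of ball8_center in the frame of scoop between -0.055 and 0.055 m and z of ball8_center in the frame of scoop between 0.028 and 0.09 m))), for 0.3 s.
2. the measure has been drawn back under the strike bar, rim just below it (0 to 12 mm): the bar is past its trough, the three places are full and no ball is left above the rim (distance between any of ball0_center, ball1_center, ball2_center, ball3_center, ball4_center, ball5_center, ball6_center, ball7_center, ball8_center and place_left below 0.012 m and distance between any of ball0_center, ball1_center, ball2_center, ball3_center, ball4_center, ball5_center, ball6_center, ball7_center, ball8_center and place_mid below 0.012 m and distance between any of ball0_center, ball1_center, ball2_center, ball3_center, ball4_center, ball5_center, ball6_center, ball7_center, ball8_center and place_right below 0.012 m and not ((x of ball0_center in the frame of scoop between -0.024 and 0.03 m and y of ball0_center in the frame of scoop between -0.055 and 0.055 m and z of ball0_center in the frame of scoop between 0.028 and 0.09 m) or (x of ball1_center in the frame of scoop between -0.024 and 0.03 m and y of ball1_center in the frame of scoop between -0.055 and 0.055 m and z of ball1_center in the frame of scoop between 0.028 and 0.09 m) or (x of ball2_center in the frame of scoop between -0.024 and 0.03 m and y of ball2_center in the frame of scoop between -0.055 and 0.055 m and z of ball2_center in the frame of scoop between 0.028 and 0.09 m) or (x of ball3_center in the frame of scoop between -0.024 and 0.03 m and y of ball3_center in the frame of scoop between -0.055 and 0.055 m and z of ball3_center in the frame of scoop between 0.028 and 0.09 m) or (x of ball4_center in the frame of scoop between -0.024 and 0.03 m and y of ball4_center in the frame of scoop between -0.055 and 0.055 m and z of ball4_center in the frame of scoop between 0.028 and 0.09 m) or (x of ball5_center in the frame of scoop between -0.024 and 0.03 m and y of ball5_center in the frame of scoop between -0.055 and 0.055 m and z of ball5_center in the frame of scoop between 0.028 and 0.09 m) or (x of ball6_center in the frame of scoop between -0.024 and 0.03 m and y of ball6_center in the frame of scoop between -0.055 and 0.055 m and z of ball6_center in the frame of scoop between 0.028 and 0.09 m) or (x of ball7_center in the frame of scoop between -0.024 and 0.03 m and y of ball7_center in the frame of scoop between -0.055 and 0.055 m and z of ball7_center in the frame of scoop between 0.028 and 0.09 m) or (x of ball8_center in the frame of scoop between -0.024 and 0.03 m and y of ball8_center in the frame of scoop between -0.055 and 0.055 m and z of ball8_center in the frame of scoop between 0.028 and 0.09 m)) and x of bar_edge in the frame of scoop between -0.12 and -0.02 m and z of bar_edge in the frame of scoop between 0.0335 and 0.047 m), for 0.1 s.
At the end, for the whole second after the job is handed in: the measure stands upright and still on the scale's platform (centre within 75 mm of the platform's centre along each side, underside within 4 mm of the platform, tilt under 0.06 rad), holds one ball in each of its three places and none above its rim; the six other balls are in the bin (distance between any of ball0_center, ball1_center, ball2_center, ball3_center, ball4_center, ball5_center, ball6_center, ball7_center, ball8_center and place_left below 0.012 m and distance between any of ball0_center, ball1_center, ball2_center, ball3_center, ball4_center, ball5_center, ball6_center, ball7_center, ball8_center and place_mid below 0.012 m and distance between any of ball0_center, ball1_center, ball2_center, ball3_center, ball4_center, ball5_center, ball6_center, ball7_center, ball8_center and place_right below 0.012 m and not ((x of ball0_center in the frame of scoop between -0.024 and 0.03 m and y of ball0_center in the frame of scoop between -0.055 and 0.055 m and z of ball0_center in the frame of scoop between 0.028 and 0.09 m) or (x of ball1_center in the frame of scoop between -0.024 and 0.03 m and y of ball1_center in the frame of scoop between -0.055 and 0.055 m and z of ball1_center in the frame of scoop between 0.028 and 0.09 m) or (x of ball2_center in the frame of scoop between -0.024 and 0.03 m and y of ball2_center in the frame of scoop between -0.055 and 0.055 m and z of ball2_center in the frame of scoop between 0.028 and 0.09 m) or (x of ball3_center in the frame of scoop between -0.024 and 0.03 m and y of ball3_center in the frame of scoop between -0.055 and 0.055 m and z of ball3_center in the frame of scoop between 0.028 and 0.09 m) or (x of ball4_center in the frame of scoop between -0.024 and 0.03 m and y of ball4_center in the frame of scoop between -0.055 and 0.055 m and z of ball4_center in the frame of scoop between 0.028 and 0.09 m) or (x of ball5_center in the frame of scoop between -0.024 and 0.03 m and y of ball5_center in the frame of scoop between -0.055 and 0.055 m and z of ball5_center in the frame of scoop between 0.028 and 0.09 m) or (x of ball6_center in the frame of scoop between -0.024 and 0.03 m and y of ball6_center in the frame of scoop between -0.055 and 0.055 m and z of ball6_center in the frame of scoop between 0.028 and 0.09 m) or (x of ball7_center in the frame of scoop between -0.024 and 0.03 m and y of ball7_center in the frame of scoop between -0.055 and 0.055 m and z of ball7_center in the frame of scoop between 0.028 and 0.09 m) or (x of ball8_center in the frame of scoop between -0.024 and 0.03 m and y of ball8_center in the frame of scoop between -0.055 and 0.055 m and z of ball8_center in the frame of scoop between 0.028 and 0.09 m)) and (distance between ball0_center and place_left below 0.012 m or distance between ball0_center and place_mid below 0.012 m or distance between ball0_center and place_right below 0.012 m or (x of ball0_center in the frame of bin between -0.131 and 0.131 m and y of ball0_center in the frame of bin between -0.059 and 0.059 m and z of ball0_center in the frame of bin between 0 and 0.06 m)) and (distance between ball1_center and place_left below 0.012 m or distance between ball1_center and place_mid below 0.012 m or distance between ball1_center and place_right below 0.012 m or (x of ball1_center in the frame of bin between -0.131 and 0.131 m and y of ball1_center in the frame of bin between -0.059 and 0.059 m and z of ball1_center in the frame of bin between 0 and 0.06 m)) and (distance between ball2_center and place_left below 0.012 m or distance between ball2_center and place_mid below 0.012 m or distance between ball2_center and place_right below 0.012 m or (x of ball2_center in the frame of bin between -0.131 and 0.131 m and y of ball2_center in the frame of bin between -0.059 and 0.059 m and z of ball2_center in the frame of bin between 0 and 0.06 m)) and (distance between ball3_center and place_left below 0.012 m or distance between ball3_center and place_mid below 0.012 m or distance between ball3_center and place_right below 0.012 m or (x of ball3_center in the frame of bin between -0.131 and 0.131 m and y of ball3_center in the frame of bin between -0.059 and 0.059 m and z of ball3_center in the frame of bin between 0 and 0.06 m)) and (distance between ball4_center and place_left below 0.012 m or distance between ball4_center and place_mid below 0.012 m or distance between ball4_center and place_right below 0.012 m or (x of ball4_center in the frame of bin between -0.131 and 0.131 m and y of ball4_center in the frame of bin between -0.059 and 0.059 m and z of ball4_center in the frame of bin between 0 and 0.06 m)) and (distance between ball5_center and place_left below 0.012 m or distance between ball5_center and place_mid below 0.012 m or distance between ball5_center and place_right below 0.012 m or (x of ball5_center in the frame of bin between -0.131 and 0.131 m and y of ball5_center in the frame of bin between -0.059 and 0.059 m and z of ball5_center in the frame of bin between 0 and 0.06 m)) and (distance between ball6_center and place_left below 0.012 m or distance between ball6_center and place_mid below 0.012 m or distance between ball6_center and place_right below 0.012 m or (x of ball6_center in the frame of bin between -0.131 and 0.131 m and y of ball6_center in the frame of bin between -0.059 and 0.059 m and z of ball6_center in the frame of bin between 0 and 0.06 m)) and (distance between ball7_center and place_left below 0.012 m or distance between ball7_center and place_mid below 0.012 m or distance between ball7_center and place_right below 0.012 m or (x of ball7_center in the frame of bin between -0.131 and 0.131 m and y of ball7_center in the frame of bin between -0.059 and 0.059 m and z of ball7_center in the frame of bin between 0 and 0.06 m)) and (distance between ball8_center and place_left below 0.012 m or distance between ball8_center and place_mid below 0.012 m or distance between ball8_center and place_right below 0.012 m or (x of ball8_center in the frame of bin between -0.131 and 0.131 m and y of ball8_center in the frame of bin between -0.059 and 0.059 m and z of ball8_center in the frame of bin between 0 and 0.06 m)) and x of scoop in the frame of scale_top between -0.075 and 0.075 m and y of scoop in the frame of scale_top between -0.075 and 0.075 m and z of scoop in the frame of scale_top between -0.004 and 0.004 m and angle between scoop's own z axis and vertical below 0.06 rad and linear speed of scoop below 0.02 m/s and angular speed of scoop below 0.1 rad/s); the robot touches nothing.
It fails at once if the fingers touch a ball (contact force between the fingers and ball0 above 0.3 N or contact force between the fingers and ball1 above 0.3 N or contact force between the fingers and ball2 above 0.3 N or contact force between the fingers and ball3 above 0.3 N or contact force between the fingers and ball4 above 0.3 N or contact force between the fingers and ball5 above 0.3 N or contact force between the fingers and ball6 above 0.3 N or contact force between the fingers and ball7 above 0.3 N or contact force between the fingers and ball8 above 0.3 N).
It fails at once if the tin, bottle or jar is moved by more than 15 mm or tipped (distance of any of tin, bottle, jar from where it was at the start of the episode above 0.015 m or angle between any of tin, bottle, jar's own z axis and vertical above 0.25 rad).
It also fails if it takes over 72 s, if anything falls off the work surface, if the arm or the gripper's body presses on something with over 40 N, if the wrist force passes 120 N, or if a joint passes its speed limit or range.

## Working session

There is one attempt and no reset: what is moved stays moved. The work goes in short steps, Python scripts to look and compute and a tool call to move; the robot and the scene stay as the last step left them, time stands still between calls to the robot, and variables do not carry over. Pictures are saved under pics/ and viewed, at most 10 in all, crops included, and the job is handed in when it is done.

Besides the shell and the picture viewer there is one more tool, called as a command line: name --argument value ..., lists and objects as JSON in quotes. step_arm: Moves the arm, as the interface text tells. Its arguments: {"type":"object","properties":{"series":{"type":"string"},"gripper":{"type":"number"},"newtons":{"type":"number"}},"required":["series"]}

```bash
mkdir -p pics; cat > h.py <<'E'
import numpy as np, cv2
from plant import env
def snap(n,f):
    s=env.sense(); d=env.snapshot(n)
    cv2.imwrite(f'pics/{f}.png',cv2.cvtColor(d['pixels'],cv2.COLOR_RGB2BGR))
    np.savez(f'pics/{f}.npz',s=np.array([0]),**{k:np.array(v) for k,v in d.items()},pos=s['position'],ori=s['orientation'])
    return d
def ray(f,u,v,z):
    d=np.load(f'pics/{f}.npz'); fl=192/np.tan(np.radians(float(d['fov_y']))/2)
    c=np.array([(u-float(d['cx']))/fl,(v-float(d['cy']))/fl,1.])
    if 'world_to_cam' in d: T=np.linalg.inv(d['world_to_cam'])
    else:
        from scipy.spatial.transform import Rotation as R
        B=np.eye(4);B[:3,:3]=R.from_quat(d['ori']).as_matrix();B[:3,3]=d['pos'];T=B@d['hand_eye']
    o=T[:3,3];r=T[:3,:3]@c
    return o+r*(z-o[2])/r[2]
E
python3 - <<'E'
from h import *
snap('top','top0');snap('side','side0')
a=cv2.imread('pics/top0.png');b=cv2.imread('pics/side0.png')
cv2.imwrite('pics/t0b.png',cv2.resize(a,(800,600),interpolation=cv2.INTER_CUBIC));cv2.imwrite('pics/s0b.png',cv2.resize(b,(800,600),interpolation=cv2.INTER_CUBIC))
s=env.sense();print({k:s[k] for k in('time','position','orientation','gripper_width')})
for n in('top0','side0'):
  d=np.load(f'pics/{n}.npz');print(d['world_to_cam'],d['fov_y'],d['cx'],d['cy'])
E
```

```text
{'time': 0.1, 'position': array([ 143.02165215, -582.11659774,  240.90069051]), 'orientation': array([ 9.92757892e-01,  1.20129503e-01, -5.62427494e-06, -8.19322967e-04]), 'gripper_width': 87.73644565775686}
[[-3.11100423e-04 -9.99932349e-01 -1.16275495e-02  8.13846112e+00]
 [-9.89198124e-01  2.01213621e-03 -1.46570877e-01  5.38297537e+02]
 [ 1.46584358e-01  1.14563519e-02 -9.89131830e-01  9.17224012e+02]
 [ 0.00000000e+00  0.00000000e+00  0.00000000e+00  1.00000000e+00]] 50.5871373644296 253.50120700269542 187.88141564627972
[[ 9.17613682e-01 -3.96762026e-01  2.37702684e-02 -4.95102096e+02]
 [-2.22092386e-01 -5.61405147e-01 -7.97182058e-01  1.98119811e+02]
 [ 3.29636319e-01  7.26225968e-01 -6.03270869e-01  8.74561897e+02]
 [ 0.00000000e+00  0.00000000e+00  0.00000000e+00  1.00000000e+00]] 54.51239129363645 253.12444955865618 192.7583438751672
```

View pics/t0b.png

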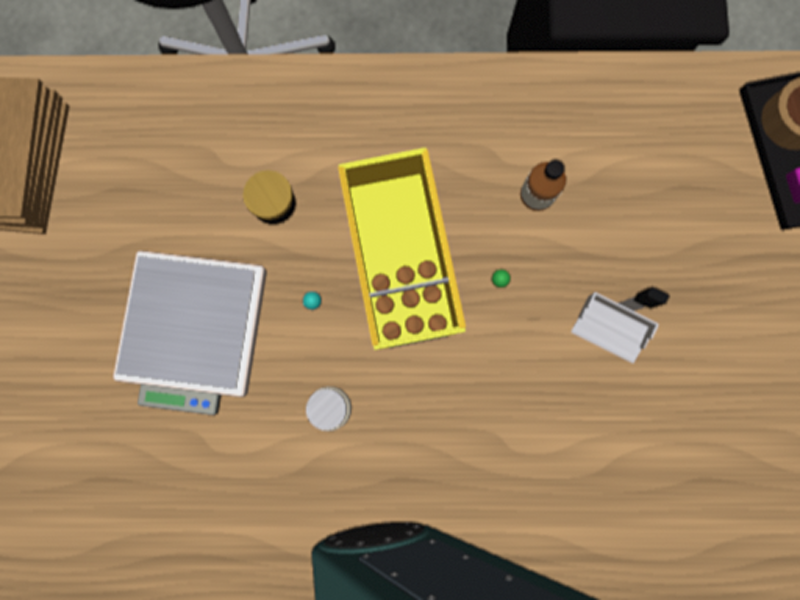

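View pics/s0b.png

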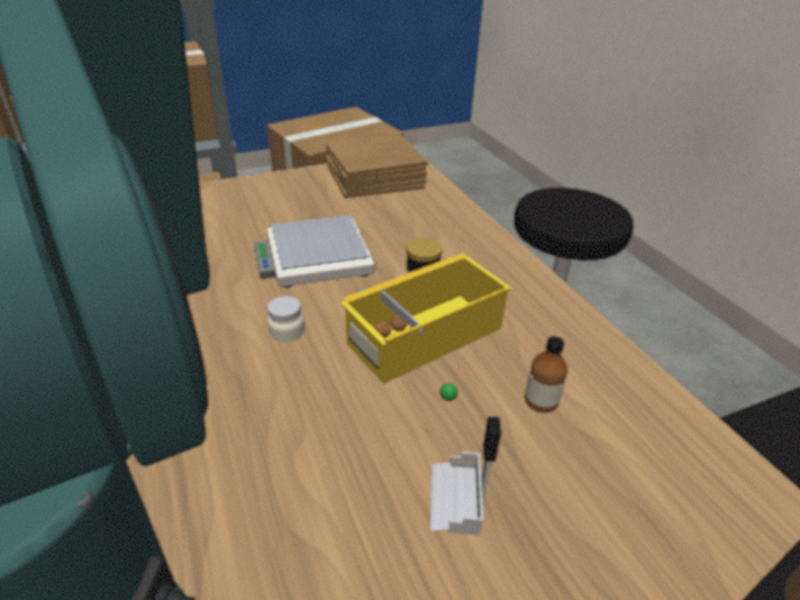

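The top view shows bin rim corners at about (340,165), (428,150), (465,330) and (375,348) in the 800-px picture. The bar runs (371,293)–(448,282), and the measure is at the right around (615,325) with its grip at (652,297). The scale is on the left, around (190,322), and the jar is at (328,409). The balls are brown; the look-alikes are green and turquoise.

```bash
python3 - <<'E'
from h import *
a=cv2.imread('pics/top0.png');b=cv2.imread('pics/side0.png')
# top crops
c1=cv2.resize(a[90:230,205:305],None,fx=4,fy=4,interpolation=cv2.INTER_CUBIC) # 400x560
c2=cv2.resize(a[175:240,360:435],None,fx=5.2,fy=5.2,interpolation=cv2.INTER_CUBIC) #390x338
o=np.zeros((560,800,3),np.uint8);o[:,:400]=c1;o[:c2.shape[0],405:405+c2.shape[1]]=c2
cv2.imwrite('pics/crop1.png',o)
S=1.5625
for n,u,v,z in [('binA',340,165,101),('B',428,150,101),('C',465,330,101),('D',375,348,101),('bar1',371,293,93),('bar2',448,282,93),('lip1',572,330,1),('lip2',633,361,1),('back1',593,293,35),('back2',657,322,35),('grip',652,297,156),('sc1',137,253,45),('sc2',264,266,45),('sc3',245,395,45),('sc4',115,380,45),('tin',268,194,55),('jar',328,408,60),('bottle cap',554,169,130)]:
    print(n,ray('top0',u/S,v/S,z).round(1))
print('side grip top',ray('side0',492/S,422/S,156).round(1))
E
```

```text
binA [718.5  88.4 101. ]
B [740.7 -39.8 101. ]
C [477.6 -89.4 101. ]
D [452.6  36.2 101. ]
bar1 [531.3  42.6  93. ]
bar2 [546.9 -67.1  93. ]
lip1 [ 486.4 -264.8    1. ]
lip2 [ 438.5 -356.4    1. ]
back1 [ 539.3 -289.7   35. ]
back2 [ 495.2 -383.2   35. ]
grip [ 515.8 -330.3  156. ]
sc1 [600.7 401.4  45. ]
sc2 [580.1 207.2  45. ]
sc3 [387.4 229.4  45. ]
sc4 [409.3 422.6  45. ]
tin [689.6 202.3  55. ]
jar [369.1 105.3  60. ]
bottle cap [ 700.8 -214.7  130. ]
side grip top [ 518.4 -335.3  156. ]
```

View pics/crop1.png

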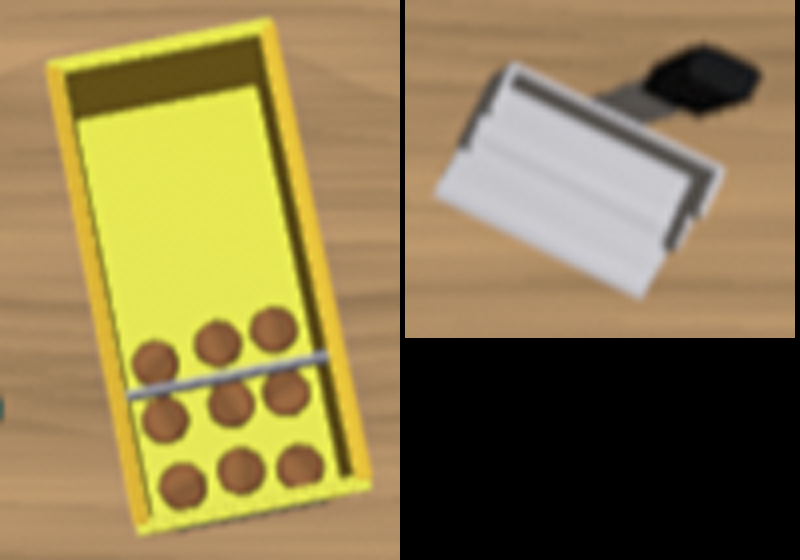

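The crop shows measure lip corners at (434,194) and (640,299) and back-rim corners at (512,62) and (723,168). The bin rim corners are at (48,65), (272,18), (372,487) and (140,535), and the bar runs (128,396)–(327,355). I'll fit poses to these.

```bash
python3 - <<'E'
from h import *
P=lambda u,v,z:ray('top0',205+(u+.5)/4-.5,90+(v+.5)/4-.5,z)
Q=lambda u,v,z:ray('top0',360+(u-405+.5)/5.2-.5,175+(v+.5)/5.2-.5,z)
def fit(n,W,L):
    W=np.array(W)[:,:2];L=np.array(L,float);w=W-W.mean(0);l=L-L.mean(0)
    t=np.arctan2((l[:,0]*w[:,1]-l[:,1]*w[:,0]).sum(),(l*w).sum());R=np.array([[np.cos(t),-np.sin(t)],[np.sin(t),np.cos(t)]])
    o=W.mean(0)-R@L.mean(0);print(n,np.degrees(t).round(2),o.round(1),'res',(W-o-(R@L.T).T).round(1).tolist());return o,R
hl,hw=134.5,62
o,R=fit('bin',[P(48,65,101),P(272,18,101),P(372,487,101),P(140,535,101),P(128,396,93),P(327,355,93)],[(hl,hw),(hl,-hw),(-hl,-hw),(-hl,hw),(-60,57.5),(-60,-57.5)])
o,R=fit('scoop',[Q(434,194,1),Q(640,299,1),Q(512,62,35),Q(723,168,35)],[(-43.7,52.5),(-43.7,-52.5),(21,52.5),(21,-52.5)])
print('grip',o+R@[23.5,0])
print('griptop',Q(705,68,156),Q(640,92,100))
S=1.5625
fit('scale',[ray('top0',u/S,v/S,45) for u,v in((137,253),(264,266),(245,395),(115,380))],[(100,100),(100,-100),(-100,-100),(-100,100)])
for u,v in [(155,362),(218,344),(274,329),(166,419),(231,403),(287,392),(183,486),(241,470),(300,467)]: print(P(u,v,18).round(0)[:2],end=' ')
E
```

```text
bin 11.35 [5.983e+02 5.000e-01] res [[-0.1, 2.8], [2.8, -3.0], [-1.4, -2.7], [-3.0, 2.2], [0.7, -0.6], [0.9, 1.3]]
scoop -27.36 [ 498.9 -328.5] res [[0.4, -0.8], [-0.1, -0.4], [-0.1, 0.2], [-0.3, 1.1]]
grip [ 519.81677103 -339.28994465]
griptop [ 520.82140894 -330.65826841  156.        ] [ 518.93142082 -324.84913313  100.        ]
scale -6.35 [494.4 315.2] res [[-4.1, -2.1], [-2.6, 2.5], [3.5, 2.5], [3.3, -3.0]]
[561.  32.] [571.  -6.] [581. -40.] [526.  26.] [535. -14.] [542. -47.] [485.  15.] [495. -19.] [497. -55.]
```

step_arm --series "0 0 0 0 0 -6.1;0 0 0 0 0 -6.1;0 0 0 0 0 -6.1;0 0 0 0 0 -6.1;0 0 0 0 0 -6.1;0 0 0 0 0 -6.1;0 0 0 0 0 -6.1;0 0 0 0 0 -6.1" --gripper -0.3

```text
time: 0.9
position: [143.0, -582.3, 241.1]
orientation: [0.853, 0.521, 0.0, -0.001]
wrist_force: [0.1, -0.5, -0.2]
gripper_width: 57.2
grip_force: 0.0
```

step_arm --series "0.042 0.024 0 0 0 0;0.042 0.024 0 0 0 0;0.042 0.024 0 0 0 0;0.042 0.024 0 0 0 0;0.042 0.024 0 0 0 0;0.042 0.024 0 0 0 0;0.042 0.024 0 0 0 0;0.02 0.012 0 0 0 0"

```text
time: 1.7
position: [450.1, -383.9, 241.3]
orientation: [0.854, 0.521, 0.001, -0.0]
wrist_force: [-0.8, -0.9, -0.2]
gripper_width: 57.4
grip_force: 0.0
```

```bash
cat >> h.py <<'E'
from scipy.spatial.transform import Rotation as Rot
def to(x,y,z,yaw=None,n=8):
    """tool-frame shift (m) and turn (deg) to reach a TCP with tool y at yaw (tool down), per row"""
    s=env.sense();M=Rot.from_quat(s['orientation'])
    d=M.inv().apply(np.array([x,y,z])-s['position'])/1000
    ty=M.as_matrix()[:,1];a=np.degrees(np.arctan2(ty[1],ty[0]))
    tilt=np.degrees(M.as_matrix()[:2,2])
    print('t',round(s['time'],2),'pos',np.round(s['position'],1),'yaw_y',a.round(2),'tilt',tilt.round(2),'w',round(s['gripper_width'],1),'g',round(s['grip_force'],1),'F',np.round(s['wrist_force'],1))
    print(' shift',d.round(4),'per row',(d/n).round(4))
    if yaw is not None: print(' turn z',round(-(yaw-a),2),'per row',round(-(yaw-a)/n,3))
E
python3 - <<'E'
from h import *
to(520,-339,190,-27.36)
snap('wrist','w1')
print(np.load('pics/w1.npz')['hand_eye'].round(3))
a=cv2.imread('pics/w1.png');cv2.imwrite('pics/w1b.png',cv2.resize(a,(800,600)))
E
```

```text
t 1.7 pos [ 450.1 -383.9  241.3] yaw_y -27.26 tilt [0.03 0.08] w 57.4 g 0.0 F [-0.8 -0.9 -0.2]
 shift [0.0719 0.0416 0.0514] per row [0.009  0.0052 0.0064]
 turn z 0.1 per row 0.012
[[-0.00000e+00 -9.62000e-01 -2.72000e-01  7.36490e+01]
 [ 1.00000e+00  0.00000e+00 -1.00000e-03  6.57000e-01]
 [ 1.00000e-03 -2.72000e-01  9.62000e-01 -1.43813e+02]
 [ 0.00000e+00  0.00000e+00  0.00000e+00  1.00000e+00]]
```

View pics/w1b.png

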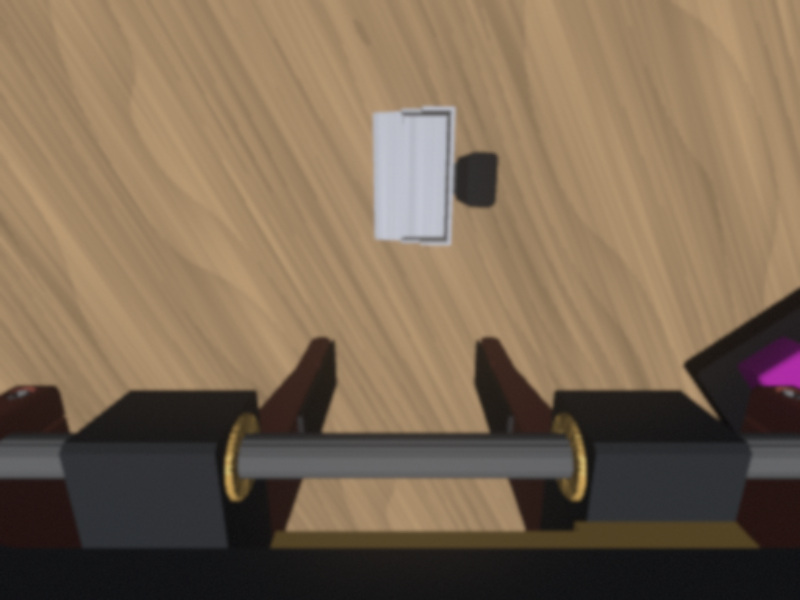

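The measure is ahead of the fingers. Its lip corners are at (374,113) and (376,239), its back rim corners at (455,108) and (450,243), and the grip top is around (484,170).

```bash
python3 - <<'E'
from h import *
S=1.5625
W=np.array([ray('w1',(u+.5)/S-.5,(v+.5)/S-.5,z) for u,v,z in((374,113,1),(376,239,1),(455,107,35),(450,244,35))])[:,:2]
L=np.array([(-43.7,52.5),(-43.7,-52.5),(21,52.5),(21,-52.5)]);w=W-W.mean(0);l=L-L.mean(0)
t=np.arctan2((l[:,0]*w[:,1]-l[:,1]*w[:,0]).sum(),(l*w).sum());R=np.array([[np.cos(t),-np.sin(t)],[np.sin(t),np.cos(t)]])
o=W.mean(0)-R@L.mean(0);print(np.degrees(t),o,'grip',o+R@[23.5,0],(W-o-(R@L.T).T).round(1))
for u,v in((470,153),(497,153),(496,207),(470,204)):print(ray('w1',u/S,v/S,156).round(1))
g=o+R@[23.5,0]
to(g[0],g[1],190,np.degrees(t))
E
```

```text
-27.436173090055583 [ 497.8593053  -328.58304146] grip [ 518.71613495 -339.4109063 ] [[ 0.5 -0.4]
 [ 0.4 -0.6]
 [-0.4  0. ]
 [-0.5  0.9]]
[ 518.5 -324.4  156. ]
[ 530.7 -330.7  156. ]
[ 519.3 -355.1  156. ]
[ 507.8 -347.5  156. ]
t 1.75 pos [ 451.9 -383.   241.3] yaw_y -27.21 tilt [0.12 0.12] w 57.5 g 0.0 F [ 1.4  1.  -0.2]
 shift [0.0692 0.0395 0.0515] per row [0.0087 0.0049 0.0064]
 turn z 0.22 per row 0.028
```

step_arm --series "0.0115 0.0065 0 0 0 0.2;0.0115 0.0065 0 0 0 0;0.0115 0.0065 0 0 0 0;0.0115 0.0065 0 0 0 0;0.0115 0.0065 0 0 0 0;0.0115 0.0065 0.012 0 0 0;0 0 0.02 0 0 0;0 0 0.02 0 0 0"

```text
time: 2.55
position: [514.7, -343.1, 188.5]
orientation: [0.855, 0.518, 0.0, 0.0]
wrist_force: [-0.7, 0.2, 1.0]
gripper_width: 57.1
grip_force: 0.0
```

```bash
python3 -c "
from h import *
to(518.9,-339.3,131,-27.4)"
```

```text
t 2.55 pos [ 514.7 -343.1  188.5] yaw_y -27.56 tilt [ 0.02 -0.01] w 57.1 g 0.0 F [-0.7  0.2  1. ]
 shift [0.0053 0.0019 0.0575] per row [0.0007 0.0002 0.0072]
 turn z -0.16 per row -0.021
```

step_arm --series "0.0015 0.0005 0.008 0 0 0;0.0015 0.0005 0.009 0 0 0;0 0 0.009 0 0 0;0 0 0.009 0 0 0;0 0 0.009 0 0 0;0 0 0.009 0 0 0;0 0 0.004 0 0 0;0 0 0 0 0 0"

```text
time: 3.35
position: [515.8, -341.2, 131.9]
orientation: [0.855, 0.518, -0.0, -0.001]
wrist_force: [-0.0, -0.1, -0.2]
gripper_width: 57.6
grip_force: 0.0
```

```bash
python3 -c "
from h import *
to(518.9,-339.3,131,-27.4)"
```

```text
t 3.35 pos [ 515.8 -341.2  131.9] yaw_y -27.61 tilt [-0.06  0.05] w 57.6 g 0.0 F [-0.  -0.1 -0.2]
 shift [0.0031 0.0019 0.0009] per row [0.0004 0.0002 0.0001]
 turn z -0.21 per row -0.026
```

step_arm --series "0.0015 0.001 0 0 0 0;0.0015 0.001 0.001 0 0 0;0 0 0 0 0 -0.2;0 0 0 0 0 0;0 0 0 0 0 0;0 0 0 0 0 0;0 0 0 0 0 0;0 0 0 0 0 0"

```text
time: 4.15
position: [519.3, -339.7, 131.7]
orientation: [0.854, 0.519, 0.0, -0.0]
wrist_force: [-0.3, 0.3, -0.3]
gripper_width: 57.2
grip_force: 0.0
```

step_arm --series "0 0 0 0 0 0;0 0 0 0 0 0;0 0 0 0 0 0;0 0 0 0 0 0;0 0 0 0 0 0;0 0 0 0 0 0;0 0 0 0 0 0;0 0 0 0 0 0" --gripper 1 --newtons 55

```text
time: 4.95
position: [519.3, -339.7, 131.7]
orientation: [0.854, 0.519, -0.0, -0.0]
wrist_force: [-0.3, 0.4, 0.7]
gripper_width: 15.8
grip_force: 55.0
```

step_arm --series "0 0 -0.005 0 0 0;0 0 -0.01 0 0 0;0 0 -0.02 0 0 0;0 0 -0.025 0 0 0;0 0 -0.025 0 0 0;0 0 -0.025 0 0 0;0 0 -0.02 0 0 0;0 0 -0.01 0 0 0"

```text
time: 5.75
position: [520.1, -340.3, 274.5]
orientation: [0.854, 0.52, 0.001, 0.002]
wrist_force: [0.2, -0.0, -2.2]
gripper_width: 16.0
grip_force: 55.0
```

```bash
python3 - <<'E'
from h import *
t=np.radians(11.35);b=np.array([598.3,.5]);g=b+np.array([np.cos(t),np.sin(t)])*(70+23.5)
print(g)
to(g[0],g[1],280,11.35)
E
```

```text
[689.97144761  18.90096991]
t 5.75 pos [ 520.1 -340.3  274.5] yaw_y -27.4 tilt [ 0.16 -0.13] w 16.0 g 55.0 F [ 0.2 -0.  -2.2]
 shift [ 0.397  -0.0144 -0.0058] per row [ 0.0496 -0.0018 -0.0007]
 turn z -38.75 per row -4.844
```

step_arm --series "0 0 -0.001 0 0 -4.8;0 0 -0.001 0 0 -4.8;0 0 -0.001 0 0 -4.9;0 0 -0.001 0 0 -4.9;0 0 -0.001 0 0 -4.9;0 0 -0.001 0 0 -4.9;0 0 0 0 0 -4.8;0 0 0 0 0 -4.8"

```text
time: 6.55
position: [519.0, -339.4, 277.2]
orientation: [0.632, 0.775, 0.0, -0.001]
wrist_force: [-0.4, -0.1, -3.1]
gripper_width: 15.9
grip_force: 55.0
```

```bash
python3 - <<'E'
from h import *
to(690,18.9,280,11.35,12)
E
```

```text
t 6.55 pos [ 519.  -339.4  277.2] yaw_y 11.59 tilt [-0.05  0.05] w 15.9 g 55.0 F [-0.4 -0.1 -3.1]
 shift [ 0.3166  0.2395 -0.0026] per row [ 0.0264  0.02   -0.0002]
 turn z 0.24 per row 0.02
```

step_arm --series "0.01 0.008 0 0 0 0;0.02 0.015 0 0 0 0;0.03 0.023 0 0 0 0.2;0.03 0.023 0 0 0 0;0.03 0.023 0 0 0 0;0.03 0.023 0 0 0 0;0.03 0.023 0 0 0 0;0.03 0.023 0 0 0 0"

```text
time: 7.35
position: [636.6, -99.8, 277.5]
orientation: [0.636, 0.772, 0.0, -0.0]
wrist_force: [0.5, -0.5, -2.0]
gripper_width: 15.4
grip_force: 55.0
```

step_arm --series "0.03 0.023 0 0 0 0;0.03 0.023 0 0 0 0;0.025 0.018 0 0 0 0;0.015 0.01 0 0 0 0;0.006 0.004 0 0 0 0;0 0 0 0 0 0;0 0 0 0 0 0;0 0 0 0 0 0"

```text
time: 8.15
position: [691.7, 15.3, 277.7]
orientation: [0.635, 0.772, -0.0, -0.0]
wrist_force: [0.4, -0.1, -2.5]
gripper_width: 16.1
grip_force: 55.0
```

```bash
python3 - <<'E'
from h import *
to(690,18.9,280,11.35)
snap('top','top2');snap('wrist','w2')
a=cv2.imread('pics/top2.png');b=cv2.imread('pics/w2.png')
o=np.zeros((600,800,3),np.uint8)
o[:560,:400]=cv2.resize(a[90:230,205:305],None,fx=4,fy=4,interpolation=cv2.INTER_CUBIC)
o[:300,400:]=cv2.resize(b,(400,300),interpolation=cv2.INTER_AREA)
cv2.imwrite('pics/c2.png',o)
E
```

```text
t 8.15 pos [691.7  15.3 277.7] yaw_y 11.09 tilt [-0.02 -0.02] w 16.1 g 55.0 F [ 0.4 -0.1 -2.5]
 shift [ 0.0038 -0.001  -0.0023] per row [ 0.0005 -0.0001 -0.0003]
 turn z -0.26 per row -0.032
```

View pics/c2.png

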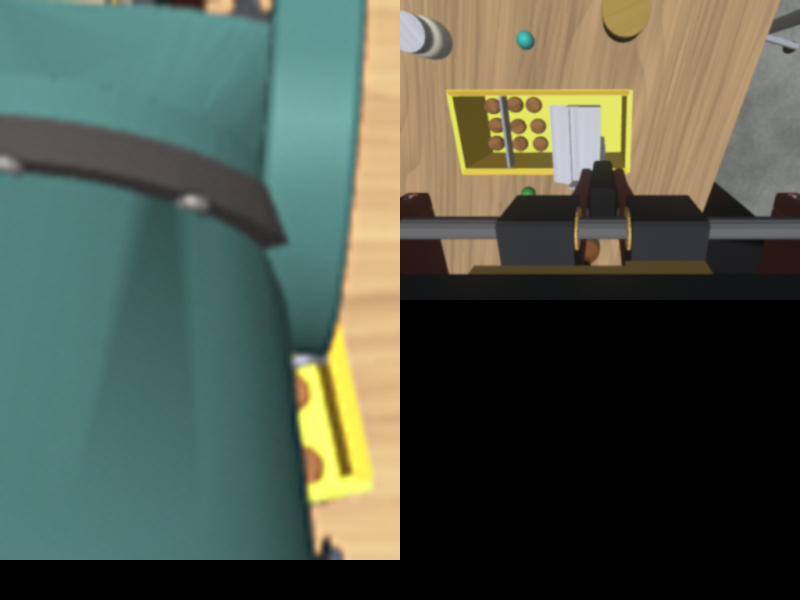

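The arm hides the bin in the top view, but the wrist view shows both the measure and the bin, so I'll enlarge that.

```bash
python3 - <<'E'
from h import *
b=cv2.imread('pics/w2.png')
cv2.imwrite('pics/c3.png',cv2.resize(b[105:245,50:310],None,fx=3,fy=3,interpolation=cv2.INTER_CUBIC))
E
```

```text
(no output)
```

View pics/c3.png

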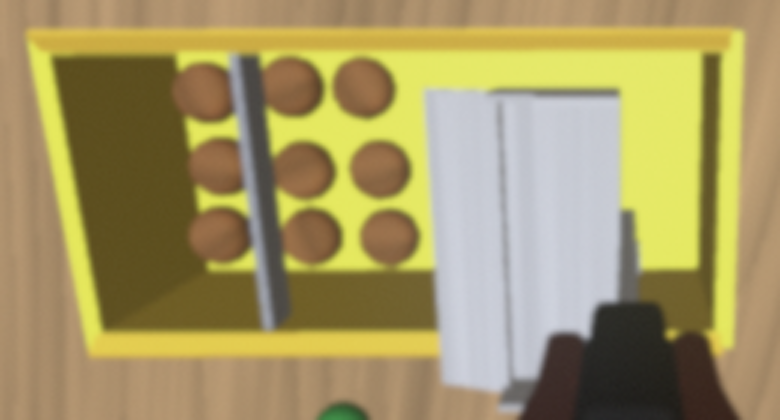

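The enlarged wrist view shows bin rim corners at (28,33), (743,32), (92,356) and (733,350). The bar's top face runs (234,57)–(268,328), and the measure's lip corners are at (426,91) and (443,385).

```bash
python3 - <<'E'
from h import *
P=lambda u,v,z:ray('w2',50+(u+.5)/3-.5,105+(v+.5)/3-.5,z)
def fit(n,W,L):
    W=np.array(W)[:,:2];L=np.array(L,float);w=W-W.mean(0);l=L-L.mean(0)
    t=np.arctan2((l[:,0]*w[:,1]-l[:,1]*w[:,0]).sum(),(l*w).sum());R=np.array([[np.cos(t),-np.sin(t)],[np.sin(t),np.cos(t)]])
    o=W.mean(0)-R@L.mean(0);print(n,np.degrees(t).round(2),o.round(1),'res(local)',((W-o-(R@L.T).T)@R).round(1).tolist());return o,R
hl,hw=137,64
o,R=fit('bin',[P(28,33,101),P(743,32,101),P(92,356,101),P(733,350,101),P(234,57,93),P(268,328,93)],[(-hl,hw),(hl,hw),(-hl,-hw),(hl,-hw),(-60,57.5),(-60,-57.5)])
s,Q=fit('scoop lip',[P(426,91,147),P(443,385,147),P(620,92,181)],[(-43.7,52.5),(-43.7,-52.5),(21,52.5)])
pos=np.load('pics/w2.npz')['pos']
print('grip in scoop',Q.T@(pos[:2]-s))
E
```

```text
bin 11.4 [600.2   1.8] res(local) [[2.8, 1.8], [-1.1, 0.6], [2.9, -1.7], [-1.1, -0.4], [-1.3, -1.3], [-2.1, 1.0]]
scoop lip 11.45 [668.8  10.6] res(local) [[0.6, -0.5], [-0.9, -1.0], [0.3, 1.5]]
grip in scoop [23.52283838  0.08045953]
```

```bash
python3 - <<'E'
from h import *
to(690.7,19.6,136.5,11.4)
E
```

```text
t 8.25 pos [691.9  15.5 277.8] yaw_y 11.1 tilt [-0.   -0.01] w 16.1 g 55.0 F [ 0.4 -1.  -3.2]
 shift [ 0.0043 -0.0004  0.1413] per row [ 0.0005 -0.      0.0177]
 turn z -0.3 per row -0.037
```

step_arm --series "0.002 0 0 0 0 -0.3;0.0023 0 0.01 0 0 0;0 0 0.015 0 0 0;0 0 0.015 0 0 0;0 0 0.015 0 0 0;0 0 0.01 0 0 0;0 0 0.005 0 0 0;0 0 0 0 0 0"

```text
time: 9.05
position: [690.9, 21.1, 206.5]
orientation: [0.633, 0.774, -0.0, -0.001]
wrist_force: [-0.6, 0.4, -2.3]
gripper_width: 15.8
grip_force: 55.0
```

```bash
python3 - <<'E'
from h import *
to(690.7,19.6,136.5,11.4)
E
```

```text
t 9.05 pos [690.9  21.1 206.5] yaw_y 11.5 tilt [-0.1   0.01] w 15.8 g 55.0 F [-0.6  0.4 -2.3]
 shift [-0.0014 -0.0003  0.07  ] per row [-0.0002 -0.      0.0087]
 turn z 0.1 per row 0.012
```

step_arm --series "-0.001 0 0.005 0 0 0;0 0 0.012 0 0 0;0 0 0.014 0 0 0;0 0 0.014 0 0 0;0 0 0.012 0 0 0;0 0 0.008 0 0 0;0 0 0.004 0 0 0;0 0 0 0 0 0"

```text
time: 9.85
position: [691.2, 20.1, 137.9]
orientation: [0.633, 0.774, -0.0, -0.001]
wrist_force: [-0.1, 0.7, -2.6]
gripper_width: 15.9
grip_force: 55.0
```

```bash
python3 - <<'E'
from h import *
to(690.7,19.6,134.5,11.4)
t=np.radians(11.4);g=np.array([599,1.1])+np.array([np.cos(t),np.sin(t)])*(-130+10+43.7+23.5)
to(g[0],g[1],134.5,11.4)
E
```

```text
t 9.85 pos [691.2  20.1 137.9] yaw_y 11.49 tilt [-0.07  0.01] w 15.9 g 55.0 F [-0.1  0.7 -2.6]
 shift [-0.0003 -0.0006  0.0034] per row [-0.     -0.0001  0.0004]
 turn z 0.09 per row 0.012
t 9.85 pos [691.2  20.1 137.9] yaw_y 11.49 tilt [-0.07  0.01] w 15.9 g 55.0 F [-0.1  0.7 -2.6]
 shift [-1.000e-04 -1.469e-01  3.500e-03] per row [-0.     -0.0184  0.0004]
 turn z 0.09 per row 0.012
```

step_arm --series "0 0 0.001 0 0 0;0 0 0.001 0 0 0;0 0 0.0015 0 0 0;0 0 0 0 0 0;0 -0.006 0 0 0 0;0 -0.01 0 0 0 0;0 -0.01 0 0 0 0;0 -0.01 0 0 0 0"

```text
time: 10.65
position: [654.9, 12.7, 135.2]
orientation: [0.633, 0.774, -0.0, -0.0]
wrist_force: [0.8, 0.1, -2.6]
gripper_width: 15.8
grip_force: 55.0
```

step_arm --series "0 -0.01 0 0 0 0;0 -0.01 0 0 0 0;0 -0.01 0 0 0 0;0 -0.008 0 0 0 0;0 -0.007 0 0 0 0;0 -0.006 0 0 0 0;0 -0.006 0 0 0 0;0 -0.005 0 0 0 0"

```text
time: 11.45
position: [595.3, 0.4, 135.2]
orientation: [0.633, 0.774, 0.0, 0.0]
wrist_force: [-0.5, 0.3, -3.0]
gripper_width: 16.0
grip_force: 55.0
```

```bash
python3 - <<'E'
from h import *
to(547.3,-9.3,134.5,11.4)
E
```

```text
t 11.45 pos [5.953e+02 4.000e-01 1.352e+02] yaw_y 11.5 tilt [0.03 0.  ] w 16.0 g 55.0 F [-0.5  0.3 -3. ]
 shift [ 0.     -0.049   0.0007] per row [ 0.     -0.0061  0.0001]
 turn z 0.1 per row 0.013
```

step_arm --series "0 -0.005 0.0006 0 0 0;0 -0.005 0 0 0 0;0 -0.005 0 0 0 0;0 -0.004 0 0 0 0;0 -0.004 0 0 0 0;0 -0.004 0 0 0 0;0 -0.003 0 0 0 0;0 -0.003 0 0 0 0"

```text
time: 12.25
position: [562.9, -6.1, 134.6]
orientation: [0.633, 0.774, -0.0, -0.0]
wrist_force: [0.6, 0.2, -0.7]
gripper_width: 15.9
grip_force: 55.0
```

```bash
python3 - <<'E'
from h import *
to(547.3,-9.3,134.5,11.4)
snap('wrist','w4');b=cv2.imread('pics/w4.png');cv2.imwrite('pics/w4b.png',cv2.resize(b[:,:],(800,600),interpolation=cv2.INTER_CUBIC))
E
```

```text
t 12.25 pos [562.9  -6.1 134.6] yaw_y 11.5 tilt [-0.01  0.  ] w 15.9 g 55.0 F [ 0.6  0.2 -0.7]
 shift [ 0.     -0.0159  0.0001] per row [ 0.    -0.002  0.   ]
 turn z 0.1 per row 0.013
```

View pics/w4b.png

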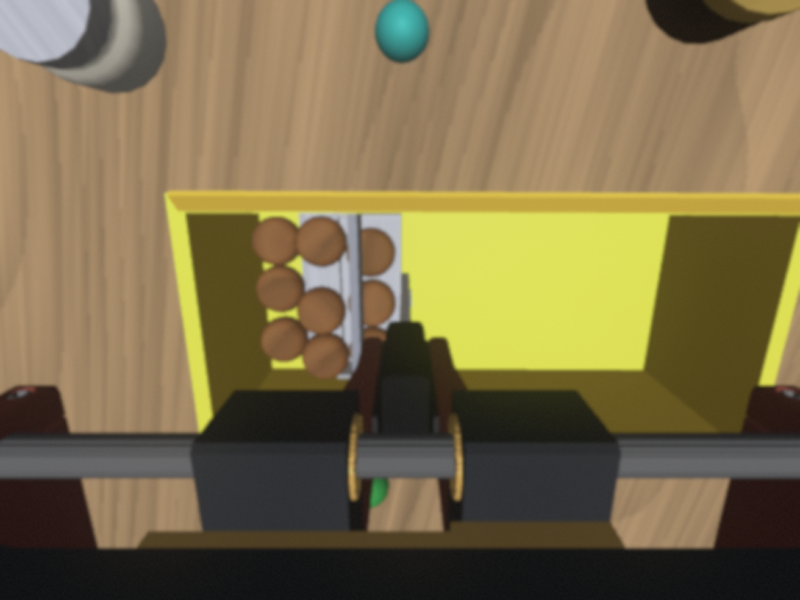

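Three balls are in the trough at x≈375, three are on the ramp at about (322,300), and three lie at the end wall. I'll push on slowly.

step_arm --series "0 -0.002 0 0 0 0;0 -0.002 0 0 0 0;0 -0.002 0 0 0 0;0 -0.002 0 0 0 0;0 -0.002 0 0 0 0;0 -0.002 0 0 0 0;0 -0.001 0 0 0 0;0 0 0 0 0 0"

```text
time: 13.1
position: [550.0, -8.7, 134.6]
orientation: [0.633, 0.774, -0.0, -0.0]
wrist_force: [0.6, 0.4, -0.3]
gripper_width: 15.7
grip_force: 55.0
```

```bash
python3 - <<'E'
from h import *
to(547.3,-9.3,134.5,11.4)
E
```

```text
t 13.1 pos [550.   -8.7 134.6] yaw_y 11.5 tilt [-0.03  0.  ] w 15.7 g 55.0 F [ 0.6  0.4 -0.3]
 shift [-0.0001 -0.0028  0.0001] per row [-0.     -0.0004  0.    ]
 turn z 0.1 per row 0.012
```

step_arm --series "0 -0.001 0 0 0 0;0 -0.001 0 0 0 0;0 -0.001 0 0 0 0;0 0 0 0 0 0;0 0 0 0 0 0;0 0 0 0 0 0;0 0 0 0 0 0;0 0 0 0 0 0"

```text
time: 13.9
position: [547.4, -9.3, 134.6]
orientation: [0.633, 0.774, -0.0, -0.0]
wrist_force: [1.0, 0.3, 0.1]
gripper_width: 15.8
grip_force: 55.0
```

```bash
python3 - <<'E'
from h import *
to(547.3,-9.3,134.5,11.4)
snap('wrist','w5');b=cv2.imread('pics/w5.png');snap('side','s5');a=cv2.imread('pics/s5.png')
o=np.zeros((600,800,3),np.uint8)
o[:300]=cv2.resize(b[110:260,80:480],(800,300),interpolation=cv2.INTER_CUBIC)
o[300:]=cv2.resize(a[150:250,205:340],(405,300),interpolation=cv2.INTER_CUBIC).repeat(1,0) if 0 else 0
o[300:,:405]=cv2.resize(a[150:250,205:340],(405,300),interpolation=cv2.INTER_CUBIC)
cv2.imwrite('pics/c5.png',o)
E
```

```text
t 13.9 pos [547.4  -9.3 134.6] yaw_y 11.5 tilt [-0.01  0.  ] w 15.8 g 55.0 F [1.  0.3 0.1]
 shift [ 0.     -0.0001  0.0001] per row [ 0. -0.  0.]
 turn z 0.1 per row 0.012
```

View pics/c5.png

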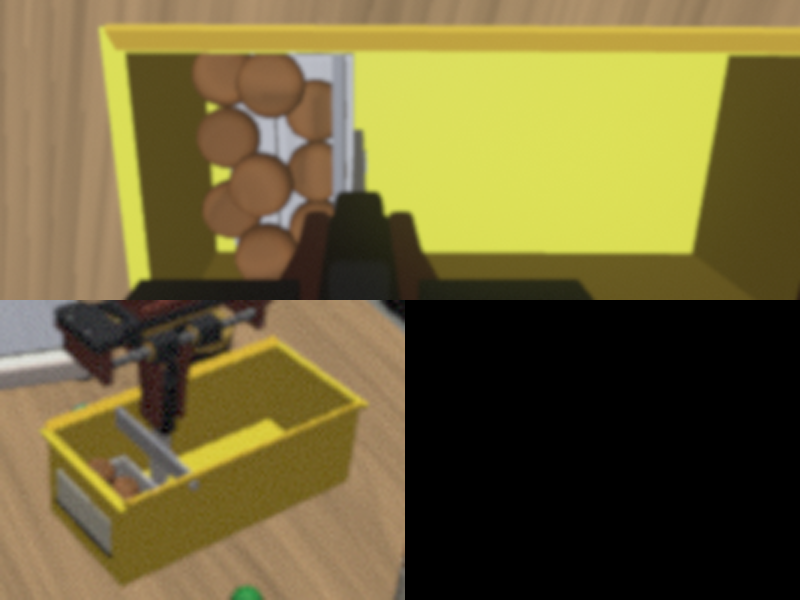

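The wrist view shows three balls in the trough, three riding on the ramp at crop (270,84), (262,183) and (266,253), and three at the wall. I'll check whether the upper ones count as heaped.

```bash
python3 - <<'E'
from h import *
t=np.radians(11.4);e=np.array([np.cos(t),np.sin(t)]);n=np.array([-e[1],e[0]])
d=np.load('pics/w5.npz');s=d['pos'][:2]-e*23.5
for nm,u,v in(('T1',315,110),('T2',318,170),('U1',270,84),('U2',262,183),('U3',266,253),('W1',222,75),('W2',227,137),('W3',232,209)):
  for z in (21,33,40,48):
    p=ray('w5',80+u/2,110+v/2,z)[:2]-s;print(nm,z-3,(p@e).round(1),(p@n).round(1),end=' | ')
  print()
E
```

```text
T1 18 2.6 24.7 | T1 30 3.6 26.9 | T1 37 4.2 28.2 | T1 45 4.8 29.8 | 
T2 18 3.5 -5.3 | T2 30 4.4 -1.6 | T2 37 5.0 0.5 | T2 45 5.6 3.0 | 
U1 18 -18.3 37.0 | U1 30 -16.4 38.7 | U1 37 -15.2 39.7 | U1 45 -13.9 40.9 | 
U2 18 -24.4 -12.1 | U2 30 -22.2 -8.1 | U2 37 -20.8 -5.8 | U2 45 -19.4 -3.1 | 
U3 18 -24.1 -49.9 | U3 30 -21.9 -44.2 | U3 37 -20.6 -40.8 | U3 45 -19.1 -37.0 | 
W1 18 -40.7 41.2 | W1 30 -37.7 42.7 | W1 37 -35.9 43.6 | W1 45 -34.0 44.6 | 
W2 18 -40.2 11.3 | W2 30 -37.3 14.2 | W2 37 -35.5 15.9 | W2 45 -33.6 17.8 | 
W3 18 -40.1 -25.8 | W3 30 -37.1 -21.2 | W3 37 -35.4 -18.5 | W3 45 -33.4 -15.4 |
```

Three balls are in the row and the upper ones are at scoop x of about −15 to −21, so the measure is heaped. Next I raise it 32 mm and check the height.

step_arm --series "0 0 -0.003 0 0 0;0 0 -0.005 0 0 0;0 0 -0.006 0 0 0;0 0 -0.006 0 0 0;0 0 -0.006 0 0 0;0 0 -0.004 0 0 0;0 0 -0.002 0 0 0;0 0 0 0 0 0"

```text
time: 14.8
position: [547.7, -9.3, 167.0]
orientation: [0.633, 0.774, 0.0, 0.0]
wrist_force: [0.4, -0.8, -4.0]
gripper_width: 15.5
grip_force: 55.0
```

```bash
python3 - <<'E'
from h import *
to(547.3,-9.3,166.6,11.4)
E
```

```text
t 14.8 pos [547.7  -9.3 167. ] yaw_y 11.5 tilt [ 0.04 -0.  ] w 15.5 g 55.0 F [ 0.4 -0.8 -4. ]
 shift [ 0.0001 -0.0004  0.0004] per row [ 0. -0.  0.]
 turn z 0.1 per row 0.012
```

step_arm --series "0 0.002 0 0 0 0;0 0.003 0 0 0 0;0 0.004 0 0 0 0;0 0.004 0 0 0 0;0 0.004 0 0 0 0;0 0.004 0 0 0 0;0 0.004 0 0 0 0;0 0.004 0 0 0 0"

```text
time: 15.6
position: [576.2, -3.4, 166.6]
orientation: [0.633, 0.774, -0.0, -0.0]
wrist_force: [-0.7, 0.2, -2.3]
gripper_width: 15.9
grip_force: 55.0
```

step_arm --series "0 0.004 0 0 0 0;0 0.004 0 0 0 0;0 0.004 0 0 0 0;0 0.004 0 0 0 0;0 0.004 0 0 0 0;0 0.003 0 0 0 0;0 0 0 0 0 0;0 0 0 0 0 0"

```text
time: 16.4
position: [598.4, 1.1, 166.5]
orientation: [0.633, 0.774, -0.0, -0.0]
wrist_force: [-1.0, -0.5, -2.9]
gripper_width: 15.7
grip_force: 55.0
```

```bash
python3 - <<'E'
from h import *
to(547.3,-9.3,166.6,11.4)
snap('wrist','w6');b=cv2.imread('pics/w6.png')
cv2.imwrite('pics/c6.png',cv2.resize(b[100:290,60:380],(800,475),interpolation=cv2.INTER_CUBIC))
E
```

```text
t 16.4 pos [598.4   1.1 166.5] yaw_y 11.5 tilt [-0.02  0.01] w 15.7 g 55.0 F [-1.  -0.5 -2.9]
 shift [-0.0001 -0.0521 -0.0001] per row [-0.     -0.0065 -0.    ]
 turn z 0.1 per row 0.013
```

View pics/c6.png

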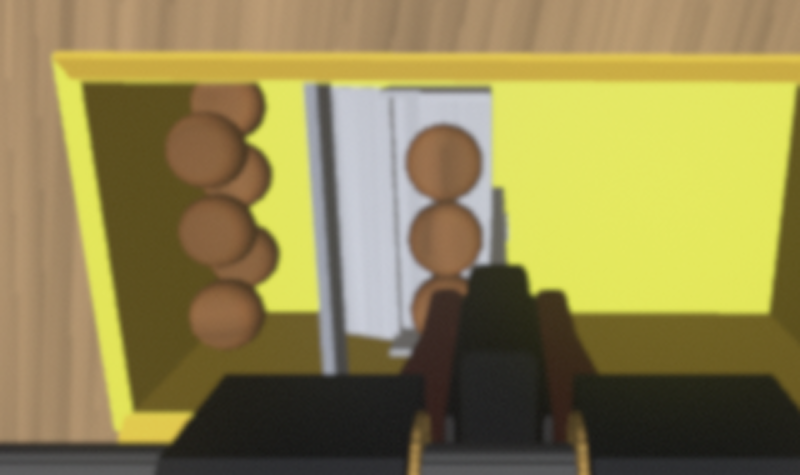

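The strike-off left exactly three balls in the row, at crop (445,160), (447,238) and (440,300), with the other six in the stock end. I'll draw clear of the bar and lift.

step_arm --series "0 0.002 0 0 0 0;0 0.005 0 0 0 0;0 0.007 0 0 0 0;0 0.007 0 0 0 0;0 0.006 0 0 0 0;0 0.004 0 0 0 0;0 0.002 0 0 0 0;0 0 -0.003 0 0 0"

```text
time: 17.25
position: [630.7, 7.8, 169.2]
orientation: [0.633, 0.774, -0.0, -0.0]
wrist_force: [-0.9, 0.8, -3.3]
gripper_width: 15.7
grip_force: 55.0
```

step_arm --series "0 0 -0.007 0 0 0;0 0 -0.012 0 0 0;0 0 -0.017 0 0 0;0 0 -0.02 0 0 0;0 0 -0.02 0 0 0;0 0 -0.017 0 0 0;0 0 -0.01 0 0 0;0 0 -0.004 0 0 0"

```text
time: 18.05
position: [631.4, 7.6, 278.6]
orientation: [0.633, 0.774, 0.001, 0.001]
wrist_force: [-0.2, 0.4, -3.2]
gripper_width: 15.8
grip_force: 55.0
```

```bash
python3 - <<'E'
from h import *
to(517.4,319.8,280,11.4,20)
E
```

```text
t 18.05 pos [631.4   7.6 278.6] yaw_y 11.49 tilt [ 0.16 -0.01] w 15.8 g 55.0 F [-0.2  0.4 -3.2]
 shift [ 0.3287 -0.0495 -0.0018] per row [ 0.0164 -0.0025 -0.0001]
 turn z 0.09 per row 0.005
```

step_arm --series "0.004 -0.0006 0 0 0 0;0.008 -0.0012 0 0 0 0;0.012 -0.0018 0 0 0 0;0.016 -0.0024 0 0 0 0;0.018 -0.0027 0 0 0 0;0.018 -0.0027 0 0 0 0;0.018 -0.0027 0 0 0 0;0.018 -0.0027 0 0 0 0"

```text
time: 18.85
position: [591.3, 115.9, 276.7]
orientation: [0.632, 0.775, 0.0, -0.0]
wrist_force: [0.6, -0.1, -2.2]
gripper_width: 15.7
grip_force: 55.0
```

step_arm --series "0.018 -0.0027 0 0 0 0;0.018 -0.0027 0 0 0 0;0.018 -0.0027 0 0 0 0;0.018 -0.0027 0 0 0 0;0.018 -0.0027 0 0 0 0;0.018 -0.0027 0 0 0 0;0.018 -0.0027 0 0 0 0;0.018 -0.0027 0 0 0 0"

```text
time: 19.65
position: [541.5, 252.3, 276.6]
orientation: [0.633, 0.774, 0.0, -0.0]
wrist_force: [-0.7, 0.5, -2.9]
gripper_width: 15.7
grip_force: 55.0
```

step_arm --series "0.016 -0.0024 0 0 0 0;0.014 -0.0021 0 0 0 0;0.012 -0.0018 0 0 0 0;0.01 -0.0015 0 0 0 0;0.008 -0.0012 0 0 0 0;0.006 -0.0009 0 0 0 0;0.004 -0.0006 0 0 0 0;0.002 -0.0003 0 0 0 0"

```text
time: 20.45
position: [517.2, 319.4, 276.6]
orientation: [0.633, 0.774, -0.0, -0.0]
wrist_force: [-0.2, -0.6, -3.4]
gripper_width: 15.8
grip_force: 55.0
```

```bash
python3 - <<'E'
from h import *
to(517.4,319.8,182,11.4,8)
E
```

```text
t 20.45 pos [517.2 319.4 276.6] yaw_y 11.5 tilt [-0.  0.] w 15.8 g 55.0 F [-0.2 -0.6 -3.4]
 shift [0.0003 0.0003 0.0946] per row [0.     0.     0.0118]
 turn z 0.1 per row 0.012
```

step_arm --series "0 0 0.005 0 0 0;0 0 0.01 0 0 0;0 0 0.015 0 0 0;0 0 0.017 0 0 0;0 0 0.017 0 0 0;0 0 0.013 0 0 0;0 0 0.008 0 0 0;0 0 0.004 0 0 0"

```text
time: 21.25
position: [516.9, 319.0, 186.5]
orientation: [0.633, 0.774, -0.001, -0.0]
wrist_force: [-0.5, 0.3, -2.9]
gripper_width: 15.3
grip_force: 55.0
```

step_arm --series "0 0 0.001 0 0 0;0 0 0.001 0 0 0;0 0 0.001 0 0 0;0 0 0.001 0 0 0;0 0 0.0005 0 0 0;0 0 0 0 0 0;0 0 0 0 0 0;0 0 0 0 0 0"

```text
time: 22.05
position: [517.2, 319.3, 183.2]
orientation: [0.633, 0.774, 0.0, -0.0]
wrist_force: [0.3, 0.9, -4.0]
gripper_width: 15.7
grip_force: 55.0
```

```bash
python3 - <<'E'
from h import *
to(517.4,319.8,181.5,11.4,8)
E
```

```text
t 22.05 pos [517.2 319.3 183.2] yaw_y 11.5 tilt [0.01 0.01] w 15.7 g 55.0 F [ 0.3  0.9 -4. ]
 shift [0.0004 0.0003 0.0017] per row [0.0001 0.     0.0002]
 turn z 0.1 per row 0.012
```

step_arm --series "0 0 0.0005 0 0 0;0 0 0.0005 0 0 0;0 0 0.0005 0 0 0;0 0 0.0003 0 0 0;0 0 0 0 0 0;0 0 0 0 0 0;0 0 0 0 0 0;0 0 0 0 0 0"

```text
time: 22.85
position: [517.3, 319.3, 181.6]
orientation: [0.633, 0.774, 0.0, 0.0]
wrist_force: [-0.7, -0.5, 3.3]
gripper_width: 16.1
grip_force: 55.0
```

It is in contact with the platform, so I release.

step_arm --series "0 0 0 0 0 0;0 0 0 0 0 0;0 0 0 0 0 0;0 0 0 0 0 0;0 0 0 0 0 0;0 0 0 0 0 0;0 0 0 0 0 0;0 0 0 0 0 0" --gripper -0.3

```text
time: 23.65
position: [517.2, 319.3, 181.3]
orientation: [0.633, 0.774, 0.0, -0.0]
wrist_force: [-0.4, 0.0, -0.2]
gripper_width: 56.8
grip_force: 0.0
```

step_arm --series "0 0 -0.01 0 0 0;0 0 -0.02 0 0 0;0 0 -0.02 0 0 0;0 0 -0.025 0 0 0;0 0 -0.025 0 0 0;0 0 -0.02 0 0 0;0 0 -0.015 0 0 0;0 0 0 0 0 0"

```text
time: 24.45
position: [518.5, 319.9, 319.6]
orientation: [0.633, 0.774, 0.003, 0.001]
wrist_force: [-0.1, -0.3, 0.7]
gripper_width: 57.1
grip_force: 0.0
```

```bash
python3 - <<'E'
from h import *
to(517.4,319.8,300,11.4,8)
snap('wrist','w7');b=cv2.imread('pics/w7.png');snap('side','s7');a=cv2.imread('pics/s7.png')
o=np.zeros((600,800,3),np.uint8)
o[:300,:400]=cv2.resize(b,(400,300),interpolation=cv2.INTER_AREA)
o[300:,:600]=cv2.resize(a[110:260,130:430],(600,300),interpolation=cv2.INTER_CUBIC)
snap('top','t7');c=cv2.imread('pics/t7.png');o[:300,400:]=cv2.resize(c,(400,300),interpolation=cv2.INTER_AREA)
cv2.imwrite('pics/c7.png',o)
E
```

```text
t 24.45 pos [518.5 319.9 319.6] yaw_y 11.5 tilt [0.29 0.14] w 57.1 g 0.0 F [-0.1 -0.3  0.7]
 shift [ 0.0001 -0.0012  0.0196] per row [ 0.     -0.0002  0.0025]
 turn z 0.1 per row 0.013
```

View pics/c7.png

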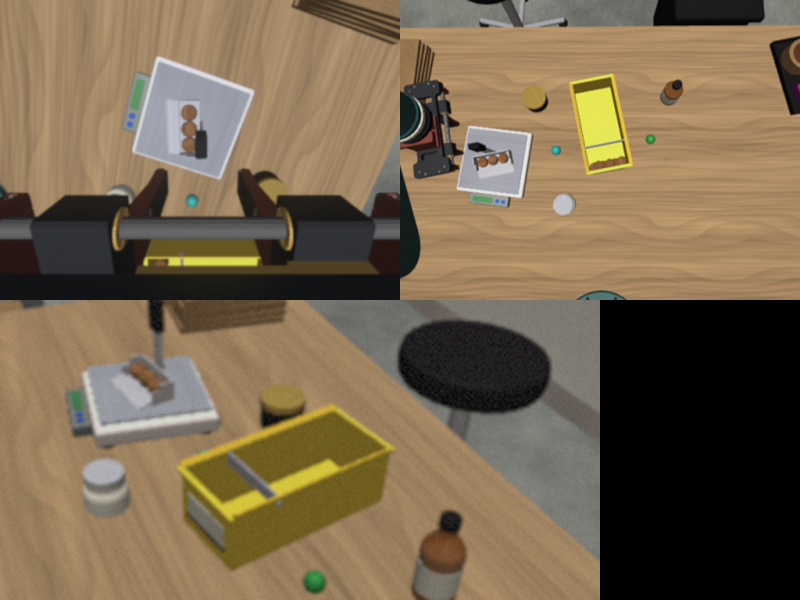

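The measure stands upright near the middle of the platform with three balls in it. The remaining balls are in the bin's stock end, the bystanders are undisturbed and the gripper is clear.

```bash
python3 -c "
from plant import env
print(env.hand_in())"
```

```text
the job is handed in; nothing more can be done
None
```

The job is handed in (no verdict came back): the measure was heaped, struck level with three balls and released upright on the scale's platform, with the other six balls in the bin and the tin, bottle and jar undisturbed in the last pictures.

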